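Set out the finishing tools in front of their paints

TASK

Set out the finishing tools in the wooden tool rack, each in the bay directly in front of (on the robot's side of) the container it is used with: the paintbrush in front of the glass jar, the screwdriver in front of the short paint tin, and the cork sanding block in front of the tall spray can. Lay each tool flat in the middle of its bay, lengthways along the bay (either end first), and lay the chalk stick on the middle of the sanding block's top. The four things lie on the open table to the right of the rack; leave the three containers standing where they are.

Things in the scene. Friction and masses are not known exactly. Their poses are not given: they have to be found in the camera images.
- rack: Fixed plywood rack, 316 x 310 mm. Origin: underside, centre of the middle bay; x along the bays, away from the robot, y left. Three bays 212 long, 90 wide, centres at rack y -100, 0, +100 mm, x 0; floor 6 mm above the table. Ribs 10 wide between (y +-50), outside (+-150) and behind the bays, tops at 11 mm; front open. Ledge behind, floor height: one container behind each bay, centre x +160 mm.
- spray_can: Tall spray can, 67 mm across, 225 mm high, yellow cap, standing loose on the ledge behind one of the three bays (which one changes). Origin: centre of its underside, z up.
- paint_tin: Short wide paint tin with a pressed-in metal lid, 77 mm across, 76 mm high, standing loose on the ledge behind another bay. Origin: centre of its underside, z up.
- rinse_jar: Glass jar with a green screw lid, 74 mm across, 90 mm high, standing loose on the ledge behind the remaining bay. Origin: centre of its underside, z up.
- brush: Flat paintbrush, blue handle, lying right of the rack, 186 mm long (its x, handle end +x, bristles -x), 26 wide (y), 15 high, 40 to 85 g. Origin: middle of its outline, on the underside; z up. Around the origin (x -20 to +30 mm) is the wide part of the handle, 22 mm wide, 2 to 14 mm high: grip it there across y.
- driver: Screwdriver, yellow handle, lying right of the rack, 173 mm long (its y), 25 wide, 22 high, 70 to 120 g. Origin: middle of its length, level with the underside of its handle; z up. The six-sided handle, 25 mm wide, fills y -6 to +86 mm; the thin blade points to -y, 11 mm up. Grip the handle across x about 35 mm from the origin towards +y.
- sanding_block: Brown cork sanding block right of the rack, 100 mm long (along its y), 60 mm wide (x), 30 mm high, flat top, 45 to 80 g. Origin: centre of its underside, z up.
- chalk: Square pink chalk stick lying right of the rack, 65 mm long (along its y), 13 mm wide and high, 12 to 17 g. Origin: centre of its underside, z up.
There are look-alikes about, which are no part of the job. Of the things like the sanding_block, leave any that is blue or yellow; of the rest the larger one is meant.

How it is judged:
By the outcome, as a careful person would: the job done as asked, in the order asked, and still so for the second after the job is handed in, with the robot touching nothing.
It also fails if it takes over 125 s, if anything falls off the work surface, if the arm or the gripper's body presses on something with over 40 N, if the wrist force passes 120 N, or if a joint passes its speed limit or range.

ROBOT

A 7-joint arm with a two-finger parallel gripper is mounted at the origin on a cart in front of the work surface, level with it; the furniture and walls round the work are solid. World frame = base frame: x ahead of the robot, y to its left, z up, the work surface at z = 0. Lengths are in m, angles in rad, forces in N, time in s.
With the tool pointing down it reaches from about 0.4 to 0.85 m from the base axis. Payload 4.5 kg.
Tool frame: the origin (TCP) lies at the very end of the fingers, on their centre line; the grasp point (between the pads) lies 19 mm behind it; z points along the fingers, y is the line along which they close (so a half turn about z gives the same grasp; the last joint's range is limited). The gripper opens to 85 mm and grips with 20 to 120 N. Pads are 22 mm wide; open, the fingers measure 114 mm over their backs; the gripper's body (76 mm by 85 mm) begins 54 mm behind the grasp point. The pads swing forward as they close: fully open they stand 13 mm farther back than shut.
Start: joints at [1.239, 0.689, -0.195, 1.565, 0.157, 0.902, -0.215], TCP at [0.224, -0.584, 0.231] pointing down, gripper open.
Joint ranges: [-3.01, 3.01], [-0.46, 2.08], [-1.47, 1.51], [0.13, 2.56], [-1, 4.14], [0.04, 2.09], [-2.66, 2.66]. Speed limits (rad/s): [2.57, 2.57, 3.14, 3.14, 3.14, 3.14, 3.14].

INTERFACE

Orientations are given as a unit quaternion [w, x, y, z].
In Python, from rig import env gives the robot as it stands.
- The arm moves only by the tool carry_out, never from a script. Its arguments are lists of equal length, an entry for each row: "travel": the shift along the tool's x, y, z in m, a list of three; "rotation": the turn, a rotation vector about the tool's x, y, z in rad, a list of three. In form: {"travel": [[dx, dy, dz], ...], "rotation": [[rx, ry, rz], ...]}. A call has exactly 10 rows; each row is the pose to reach, as a shift and turn from the pose commanded when the call began, along the tool's axes at that moment; what a row does not reach only later rows make up. A row lasts 1/8 s, in which the tool goes at most 62.5 mm and 10.7 degrees, less where a joint would pass 70% of its speed; a pose out of reach is approached as far as the arm can. A call with a gripper value outside its range is refused whole. "gripper" is the finger opening in m, from 0 to 0.0854, set as the call begins (left out, the last holds). The fingers move at their own pace and stop on an object; the grip force is fixed at half the most. Time passes only in rows, so rows that repeat a pose let the fingers close, or fill a call up. It gives the time, the measured TCP pose, the force, the opening and the grip force at its end, in the units of the state.
- env.state(): the state, without advancing time (a new reading comes with each control period).
- env.read_camera(name): name is "side" or "top" or "wrist"; returns the picture (480x640x3 uint8, red, green, blue); there is no depth.
- env.camera_params(name): a dict with "intrinsics" (3x3 intrinsics, pixels), "rvec" (rotation vector, rad) and "tvec" (3), from world to camera coordinates, as OpenCV has them; the wrist camera has in their place "T_tool_cam" (4x4, takes a point from camera to tool coordinates, whose origin is the TCP and whose axes are the flange's). Camera axes: x right, y down, z forward; pixel columns grow to the right and rows downward; lengths in m; the calibration is good to about 2 mm. The wrist camera is an equidistant fisheye: a pixel r from the principal point sees the ray r / f radians off the axis. A picture is of the moment at which its call begins: read the wrist's pose just before it. camera_params takes no time and is no camera call.
- env.hand_in(): hands the job in; it is judged then, once.
The state is a dict: "time": time; "joints": joint angles; "qd": joint speeds; "effort": joint torques, N m; "ee_pos": TCP position; "orientation": TCP orientation; "ft_force": force on the tool from outside, world axes, zero at the start; "ft_torque": the same for the moment, N m; "opening": finger opening in m; "finger_force": force on a finger pad.
Only numpy, scipy, OpenCV 4.12 (cv2) and the standard library are available. Lean on these libraries where they do the work, as an engineer would, in place of code of your own. Each camera call takes 0.05 s, during which the arm holds its last target. There are 200 camera calls.

## Working session

There is one attempt and no reset: what is moved stays moved. The work goes in short steps, Python scripts to look and compute and a tool call to move; the robot and the scene stay as the last step left them, time stands still between calls to the robot, and variables do not carry over. Pictures are saved under pics/ and viewed, at most 17 in all, crops included, and the job is handed in when it is done.

Besides the shell and the picture viewer there is one more tool, called after ">>>" as a command line: name --argument value ..., lists and objects as JSON in quotes. carry_out: Moves the arm, as the interface text tells. Its arguments: {"type":"object","properties":{"travel":{"type":"array","items":{"type":"array","items":{"type":"number"}}},"rotation":{"type":"array","items":{"type":"array","items":{"type":"number"}}},"gripper":{"type":"number"}},"required":["travel","rotation"]}

```bash
ls; mkdir -p pics
python3 - <<'E'
from rig import env
import cv2
for n in ("top","side"):
    cv2.imwrite(f"pics/{n}0.png",env.read_camera(n)[:,:,::-1]); print(n,env.camera_params(n))
print(env.camera_params("wrist"));print(env.state())
E
```

```text
pics
top {'intrinsics': array([[448.49134095,   0.        , 317.83457268],
       [  0.        , 448.49134095, 244.10336977],
       [  0.        ,   0.        ,   1.        ]]), 'rvec': array([ 2.12355911, -2.12914384,  0.20303153]), 'tvec': array([-0.14250175,  0.54816781,  1.17963564])}
side {'intrinsics': array([[520.49573659,   0.        , 320.57317655],
       [  0.        , 520.49573659, 240.30377516],
       [  0.        ,   0.        ,   1.        ]]), 'rvec': array([ 0.75230104, -2.55305997,  1.19117714]), 'tvec': array([0.37264022, 0.3034471 , 1.57391464])}
{'intrinsics': array([[371.64829954,   0.        , 318.69932224],
       [  0.        , 371.64829954, 234.1945488 ],
       [  0.        ,   0.        ,   1.        ]]), 'T_tool_cam': array([[ 2.13592873e-05, -9.65639427e-01, -2.59885547e-01,
         6.46961012e-02],
       [ 9.99999795e-01, -1.45610263e-04,  6.23221628e-04,
        -1.50433758e-04],
       [-6.39649379e-04, -2.59885507e-01,  9.65639226e-01,
        -1.41894399e-01],
       [ 0.00000000e+00,  0.00000000e+00,  0.00000000e+00,
         1.00000000e+00]])}
{'time': 0.1, 'joints': array([ 1.2388057 ,  0.68991886, -0.19452656,  1.56622999,  0.15728522,
        0.90245935, -0.2151022 ]), 'qd': array([ 0.00139843, -0.00375264,  0.00047736, -0.00292084,  0.00081983,
        0.00213216,  0.0001888 ]), 'effort': array([-3.23719338e-03, -5.40597153e+01, -1.27105527e+00, -1.58985651e+01,
        9.49376350e-03,  4.43876779e-03, -1.63076515e-05]), 'ee_pos': array([ 0.22332029, -0.58313395,  0.23055536]), 'orientation': array([-7.89653369e-04,  9.83314650e-01,  1.81911074e-01, -1.94471995e-04]), 'ft_force': array([-0.29767149,  0.46378063, -0.39191597]), 'ft_torque': array([ 0.00887043,  0.0004974 , -0.03123544]), 'finger_force': 0.0, 'opening': 0.08569346035197381}
```

View pics/top0.png

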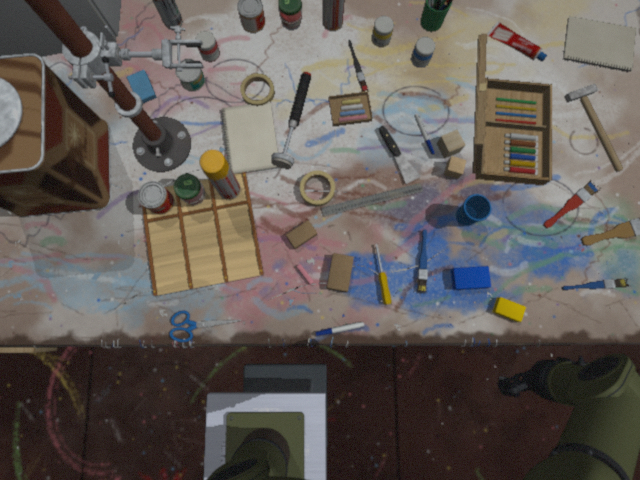

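View pics/side0.png

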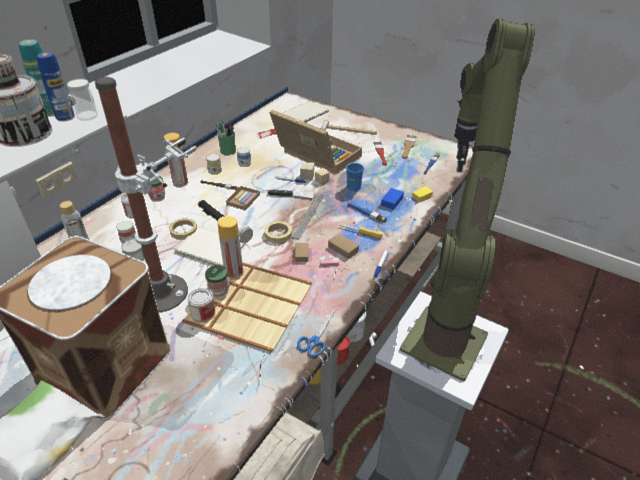

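The top view shows the containers: tin behind the left bay (155,195), green-lid jar behind the middle (188,187), and spray can behind the right (218,175). Brown block candidates are at (340,272) and the smaller one at (301,234). The driver is at (382,275), the chalk at (303,273), and blue brushes at (423,262) and (595,285).

```bash
cat > h.py <<'E'
import numpy as np, cv2
from rig import env
from scipy.spatial.transform import Rotation as R
def ray(name,px,st=None):
    """camera centre and world ray directions of pixels (N,2)"""
    p=env.camera_params(name);K=p["intrinsics"];px=np.atleast_2d(np.asarray(px,float))
    d=(px-K[[0,1],2])/K[0,0]
    if name=="wrist":
        r=np.linalg.norm(d,axis=1,keepdims=True)+1e-12
        v=np.hstack([d/r*np.sin(r),np.cos(r)])
        T=p["T_tool_cam"];q=np.array(st["orientation"]);Rt=R.from_quat(q[[1,2,3,0]]).as_matrix()
        return Rt@T[:3,3]+st["ee_pos"],v@(Rt@T[:3,:3]).T
    Rm=cv2.Rodrigues(p["rvec"])[0];v=np.hstack([d,np.ones((len(d),1))])
    return -Rm.T@p["tvec"],v@Rm
def onplane(name,px,z,st=None):
    c,v=ray(name,px,st);return (c+v*((z-c[2])/v[:,2])[:,None])[:,:2]
def project(P,st):
    """world points (N,3) to wrist pixels"""
    p=env.camera_params("wrist");T=p["T_tool_cam"];K=p["intrinsics"]
    Rt=R.from_quat(np.array(st["orientation"])[[1,2,3,0]]).as_matrix()
    c=Rt@T[:3,3]+st["ee_pos"];v=(np.atleast_2d(P)-c)@(Rt@T[:3,:3])
    rr=np.linalg.norm(v[:,:2],axis=1,keepdims=True);a=np.arctan2(rr[:,0],v[:,2])[:,None]
    return v[:,:2]/rr*a*K[0,0]+K[[0,1],2]
def delta(xy,z,yaw,st):
    """travel & rotation (tool axes) to reach TCP xy,z, pointing down, tool y axis along world angle yaw (mod pi)"""
    q=np.array(st["orientation"]);R0=R.from_quat(q[[1,2,3,0]])
    t=R0.inv().apply(np.array([*xy,z])-st["ee_pos"]);best=None
    for k in (-1,0,1):
        a=yaw+k*np.pi;y=np.array([np.cos(a),np.sin(a),0]);zz=np.array([0,0,-1.])
        rv=(R0.inv()*R.from_matrix(np.c_[np.cross(y,zz),y,zz])).as_rotvec()
        if best is None or np.linalg.norm(rv)<np.linalg.norm(best): best=rv
    return t.round(4),best.round(3)
E
python3 - <<'E'
from h import *
im=cv2.imread("pics/top0.png")
cv2.imwrite("pics/z1.png",cv2.resize(im[215:315,270:470],None,fx=4,fy=4,interpolation=2))
cv2.imwrite("pics/z2.png",np.vstack([cv2.resize(im[160:310,140:270],None,fx=4,fy=4,interpolation=2)]))
for n,px,z in [("brushA",[(423,231),(422,293)],.008),("brushB",[(563,287),(629,284)],.008),("drv",[(376,245),(387,304)],.011),("blk",[(332,254),(351,257),(347,292),(328,289)],.03),("blk2",[(286,235),(307,220),(316,233),(294,248)],.03),("chalk",[(295,264),(311,282)],.013)]:
    w=onplane("top",px,z);print(n,w.round(3).tolist(),np.linalg.norm(np.diff(w,axis=0),axis=1).round(3))
E
```

```text
brushA [[0.593, -0.445], [0.417, -0.434]] [0.177]
brushB [[0.432, -0.83], [0.44, -1.017]] [0.187]
drv [[0.552, -0.309], [0.386, -0.335]] [0.168]
blk [[0.524, -0.183], [0.515, -0.236], [0.418, -0.224], [0.426, -0.172]] [0.053 0.098 0.053]
blk2 [[0.578, -0.055], [0.621, -0.114], [0.584, -0.139], [0.541, -0.078]] [0.073 0.045 0.075]
chalk [[0.498, -0.08], [0.448, -0.125]] [0.068]
```

View pics/z1.png

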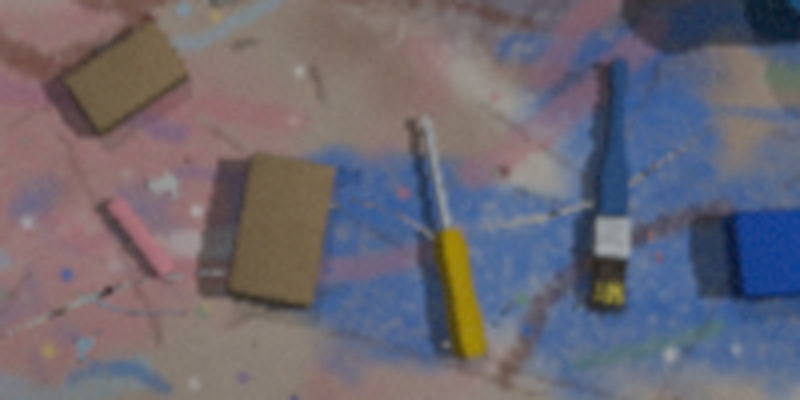

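View pics/z2.png

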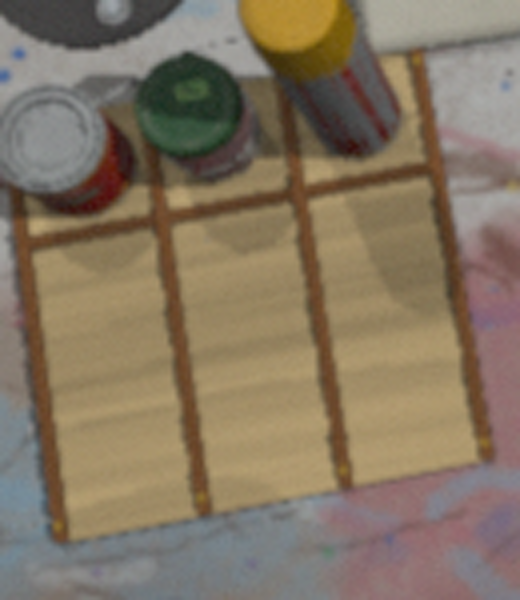

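The crops show brush A with its bristles towards the robot at about (423,292), and the driver handle also towards the robot. The large brown block and the pink chalk are both clear. The rack's front corners are at about (154,294) and (262,275), and its back right corner at (244,173).

```bash
cat >> h.py <<'E'
def rackfit(W,Rk):
    """rigid 2D fit rack->world; returns origin, yaw, residuals"""
    W=np.array(W);Rk=np.array(Rk);a=Rk-Rk.mean(0);b=W-W.mean(0)
    th=np.arctan2((a[:,0]*b[:,1]-a[:,1]*b[:,0]).sum(),(a*b).sum())
    M=np.array([[np.cos(th),-np.sin(th)],[np.sin(th),np.cos(th)]]);t=W.mean(0)-M@Rk.mean(0)
    return t,th,np.linalg.norm(W-(Rk@M.T+t),axis=1)
def biggest(mask,near=None):
    cs=cv2.findContours(mask,cv2.RETR_EXTERNAL,cv2.CHAIN_APPROX_NONE)[0]
    if near is not None: cs=[c for c in cs if cv2.contourArea(c)>8 and abs(cv2.pointPolygonTest(c,near,True))<25 or cv2.pointPolygonTest(c,near,False)>0]
    return max(cs,key=cv2.contourArea)
E
python3 - <<'E'
from h import *
z2=np.array([(56,540),(204,513),(346,486),(490,458),(35,240),(434,172),(415,52),(160,214),(302,189)],float)
px=z2/4+[140,160]-.4
Rk=[(-.106,.155),(-.106,.05),(-.106,-.05),(-.106,-.155),(.111,.15),(.111,-.15),(.21,-.155),(.111,.05),(.111,-.05)]
t,th,res=rackfit(onplane("top",px,.011),Rk)
print("rack",t,th,res.round(4))
c,s=np.cos(th),np.sin(th)
for y in(-.1,0,.1): print(y,(t+[-s*y,c*y]).round(4))
im=cv2.imread("pics/top0.png");hsv=cv2.cvtColor(im,cv2.COLOR_BGR2HSV)
for n,(u,v) in dict(drv=(384,285),brush=(424,250),blk=(340,272),chalk=(303,273)).items(): print(n,hsv[v,u])
def seg(n,lo,hi,near,z):
    m=cv2.inRange(hsv,lo,hi);k=biggest(m,near);w=onplane("top",k[:,0,:],z)
    r=cv2.minAreaRect((w*1000).astype(np.float32));print(n,r)
seg("drv",(18,150,70),(32,255,255),(384,285),.015)
seg("chalk",(165,70,120),(180,255,255),(303,273),.013)
seg("blk",(8,60,60),(22,160,200),(340,272),.03)
w=onplane("top",[(425.2,229.5),(422,292)],.008);print("brush",w,w.mean(0),np.linalg.norm(w[0]-w[1]))
E
```

```text
rack [0.54430169 0.18114244] 0.18136692527156603 [0.0033 0.0017 0.002  0.0034 0.0084 0.0042 0.0122 0.0029 0.0027]
-0.1 [0.5623 0.0828]
0 [0.5443 0.1811]
0.1 [0.5263 0.2795]
drv [ 25 234 157]
brush [108 163 117]
blk [ 16  92 116]
chalk [174  83 151]
drv ((430.3839416503906, -328.8701477050781), (85.84947204589844, 20.692867279052734), 9.188848495483398)
chalk ((469.4727783203125, -108.50352478027344), (69.39633178710938, 14.513516426086426), 42.525726318359375)
blk ((473.47393798828125, -203.96119689941406), (58.24027633666992, 102.98548126220703), 79.84373474121094)
brush [[ 0.59780052 -0.45176204]
 [ 0.41931815 -0.43438539]] [ 0.50855934 -0.44307371] 0.17932625005663708
```

Run:
```python
from h import *
print(delta((.508,-.443),.20,1.474,env.state()))
```

```text
(array([ 0.316 , -0.029 ,  0.0306]), array([-0.002,  0.   ,  0.463]))
```

>>> carry_out --travel '[[0.03,-0.003,0.003],[0.08,-0.007,0.008],[0.13,-0.012,0.013],[0.18,-0.017,0.018],[0.23,-0.021,0.022],[0.27,-0.025,0.026],[0.3,-0.028,0.029],[0.316,-0.029,0.031],[0.316,-0.029,0.031],[0.316,-0.029,0.031]]' --rotation '[[0,0,0.05],[0,0,0.12],[0,0,0.19],[0,0,0.26],[0,0,0.33],[0,0,0.4],[0,0,0.44],[0,0,0.463],[0,0,0.463],[0,0,0.463]]'

```text
time: 1.35
ee_pos: [0.5063, -0.4452, 0.2003]
orientation: [0.001, 0.999, -0.05, -0.001]
ft_force: [-0.1, -0.2, -0.7]
opening: 0.0853
finger_force: 0.0
```

Run:
```python
from h import *
st=env.state();im=env.read_camera("wrist")[:,:,::-1];cv2.imwrite("pics/w1.png",im);print(st["ee_pos"],st["orientation"],st["opening"])
import pickle;pickle.dump(st,open("w1.pkl","wb"))
```

```text
[ 0.50627473 -0.44516459  0.20031729] [ 5.65805218e-04  9.98768211e-01 -4.96093397e-02 -8.09280700e-04] 0.08528444208967509
```

View pics/w1.png

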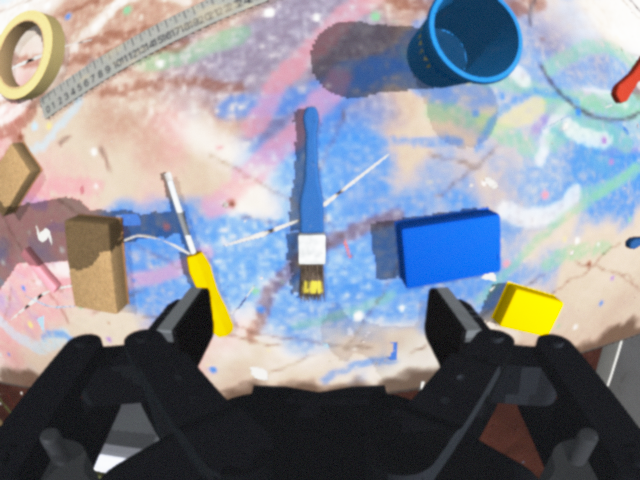

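The wrist view shows the brush from (310,108) to (313,297). The driver runs from its tip (168,173) to its handle start (192,255) and butt (222,334).

Run:
```python
from h import *
import pickle;st=pickle.load(open("w1.pkl","rb"))
b=onplane("wrist",[(310,108),(313,297),(311.5,233),(312,190)],.009,st);print("brush",b,b[:2].mean(0),np.linalg.norm(b[0]-b[1]))
d=onplane("wrist",[(168,173),(195,253),(224,334)],.011,st);print("drv",d,np.linalg.norm(d[0]-d[2]))
k=onplane("wrist",[(69,217),(122,219),(122,312),(74,306)],.03,st);print("blk",k)
v=b[0]-b[1];a=np.arctan2(v[1],v[0]);u=v/np.linalg.norm(v);g=b[:2].mean(0)+.006*u
print(g,a,delta(g,.004,a+np.pi/2,env.state()))
```

```text
brush [[ 0.59664886 -0.44718023]
 [ 0.41810155 -0.4314832 ]
 [ 0.48298292 -0.43685984]
 [ 0.52295146 -0.4414671 ]] [ 0.5073752  -0.43933171] 0.17923598774831367
drv [[ 0.55520642 -0.30823137]
 [ 0.47484209 -0.32185042]
 [ 0.38390121 -0.33409389]] 0.17324648260436673
blk [[ 0.53002405 -0.19375037]
 [ 0.52029927 -0.2595848 ]
 [ 0.42360698 -0.23143498]
 [ 0.43194604 -0.16660214]]
[ 0.51335215 -0.43985718] -0.08768975334005076 (array([ 0.0068, -0.0063,  0.1964]), array([ 0.001,  0.001, -0.012]))
```

>>> carry_out --travel '[[0.002,-0.002,0.03],[0.005,-0.004,0.075],[0.007,-0.006,0.12],[0.007,-0.006,0.155],[0.007,-0.006,0.175],[0.007,-0.006,0.188],[0.007,-0.006,0.196],[0.007,-0.006,0.1965],[0.007,-0.006,0.1965],[0.007,-0.006,0.1965]]' --rotation '[[0,0,0],[0,0,0],[0,0,-0.012],[0,0,-0.012],[0,0,-0.012],[0,0,-0.012],[0,0,-0.012],[0,0,-0.012],[0,0,-0.012],[0,0,-0.012]]' --gripper 0.05

```text
time: 2.65
ee_pos: [0.5163, -0.4386, 0.0046]
orientation: [0.0, 0.999, -0.043, 0.001]
ft_force: [-0.1, 0.2, 0.0]
opening: 0.0503
finger_force: 0.0
```

>>> carry_out --travel '[[0,0,0],[0,0,0],[0,0,0],[0,0,0],[0,0,0],[0,0,-0.02],[0,0,-0.06],[0,0,-0.1],[0,0,-0.12],[0,0,-0.12]]' --rotation '[[0,0,0],[0,0,0],[0,0,0],[0,0,0],[0,0,0],[0,0,0],[0,0,0],[0,0,0],[0,0,0],[0,0,0]]' --gripper 0.0

```text
time: 3.9
ee_pos: [0.5166, -0.4389, 0.1255]
orientation: [0.001, 0.999, -0.043, 0.001]
ft_force: [-0.6, 0.0, -1.0]
opening: 0.0183
finger_force: 58.9
```

Run:
```python
from h import *
c,s=np.cos(.1814),np.sin(.1814);t=np.array([.5443,.1811])+.006*np.array([c,s])
print(delta(t+[-.05*0,0],.15,.1814+np.pi/2,env.state()), env.state()["joints"])
```

```text
(array([-0.0194, -0.6217, -0.0257]), array([ 0.002, -0.002, -0.267])) [ 0.64743278  0.88010392 -0.02203481  1.48708064  0.02462178  0.77140154
 -1.04032183]
```

>>> carry_out --travel '[[-0.0,-0.02,-0.005],[-0.002,-0.05,-0.015],[-0.004,-0.09,-0.025],[-0.006,-0.13,-0.025],[-0.007,-0.17,-0.025],[-0.008,-0.21,-0.025],[-0.009,-0.25,-0.025],[-0.01,-0.29,-0.025],[-0.01,-0.33,-0.025],[-0.011,-0.37,-0.025]]' --rotation '[[0,0,0],[0,0,-0.02],[0,0,-0.04],[0,0,-0.06],[0,0,-0.08],[0,0,-0.1],[0,0,-0.11],[0,0,-0.12],[0,0,-0.14],[0,0,-0.16]]'

```text
time: 5.15
ee_pos: [0.5347, -0.0655, 0.1475]
orientation: [-0.001, 0.999, 0.039, -0.002]
ft_force: [0.8, 0.5, -1.2]
opening: 0.0182
finger_force: 58.9
```

Run:
```python
from h import *
c,s=np.cos(.1814),np.sin(.1814);t=np.array([.5443,.1811])+.008*np.array([c,s])
print(delta(t,.15,.1814+np.pi/2,env.state()), env.state()["joints"])
```

```text
(array([ 0.0365, -0.246 , -0.0023]), array([-0.002,  0.003, -0.104])) [ 0.03393909  0.69958158  0.00495626  1.90941542 -0.00814073  0.53596527
 -1.44897395]
```

>>> carry_out --travel '[[0.004,-0.035,-0.002],[0.01,-0.075,-0.002],[0.018,-0.12,-0.002],[0.024,-0.165,-0.002],[0.03,-0.205,-0.002],[0.034,-0.23,-0.002],[0.0365,-0.246,-0.002],[0.0365,-0.246,-0.002],[0.0365,-0.246,-0.002],[0.0365,-0.246,-0.002]]' --rotation '[[0,0,-0.01],[0,0,-0.03],[0,0,-0.05],[0,0,-0.07],[0,0,-0.09],[0,0,-0.104],[0,0,-0.104],[0,0,-0.104],[0,0,-0.104],[0,0,-0.104]]'

```text
time: 6.4
ee_pos: [0.5544, 0.1775, 0.1507]
orientation: [0.001, 0.996, 0.088, -0.0]
ft_force: [-0.2, -0.6, -0.6]
opening: 0.0181
finger_force: 58.9
```

Run:
```python
from h import *
st=env.state();im=env.read_camera("wrist")[:,:,::-1];cv2.imwrite("pics/w2.png",im);print(st["ee_pos"],st["orientation"],st["opening"])
import pickle;pickle.dump(st,open("w2.pkl","wb"))
```

```text
[0.55440493 0.17754855 0.15073202] [ 5.78599445e-04  9.96114131e-01  8.80696514e-02 -1.98889575e-04] 0.0180743285130134
```

View pics/w2.png

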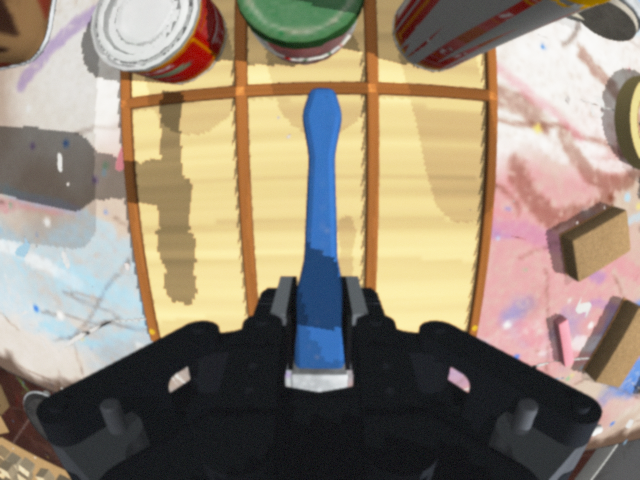

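The wrist view has the four back-rib joints at (127,101), (240,90), (372,89) and (492,95). The brush handle tip is at (321,88), held straight between the ribs, with the tin at left, the jar in the middle and the can at right.

Run:
```python
from h import *
import pickle;st=pickle.load(open("w2.pkl","rb"))
px=[(127,101),(240,90),(372,89),(492,95)]
w=onplane("wrist",px,.011,st);t,th,res=rackfit(w,[(.111,y) for y in(.15,.05,-.05,-.15)])
print("rack",t,th,res.round(4))
def P(p): return onplane("wrist",[p],.011,st)[0]
for a,b in[((129,150),(146,290)),((241,150),(250,290)),((491,150),(481,270)),((371,150),(369,280))]:
    d=P(a)-P(b);print("ribyaw",np.arctan2(d[1],d[0]))
b=onplane("wrist",[(321,88),(320,300),(322,160),(317,374)],.155,st);print(b)
q=st["orientation"];yaw=R.from_quat(q[[1,2,3,0]]).as_matrix()[:,0];print("toolx",np.arctan2(yaw[1],yaw[0]))
u=yaw[:2]/np.linalg.norm(yaw[:2]);print("tip ahead of tcp",(b-st["ee_pos"][:2])@u,(b-st["ee_pos"][:2])@[-u[1],u[0]])
for y in(-.1,0,.1): print(y,t+np.array([-np.sin(th),np.cos(th)])*y)
```

```text
rack [0.54446354 0.18368522] 0.18563564565168364 [0.0029 0.0003 0.0014 0.0019]
ribyaw 0.1899519166065663
ribyaw 0.1931748682026844
ribyaw 0.18822102510228764
ribyaw 0.19296286694846923
[[0.63604201 0.19114466]
 [0.55443642 0.1769114 ]
 [0.60975375 0.18607364]
 [0.51729779 0.17160736]]
toolx 0.17636755299984946
tip ahead of tcp [ 8.27561883e-02 -8.07863553e-05  5.59859925e-02 -3.75739217e-02] [-0.0009384  -0.00063278 -0.00131836  0.0006616 ]
-0.1 [0.56292067 0.08540331]
0 [0.54446354 0.18368522]
0.1 [0.52600641 0.28196713]
```

```bash
cat >> h.py <<'E'
RK=np.array([.5444,.1835]);TH=.187
def rk(x,y): return RK+[np.cos(TH)*x-np.sin(TH)*y,np.sin(TH)*x+np.cos(TH)*y]
E
python3 - <<'E'
from h import *
print(delta(rk(.0095,0),.0115,TH+np.pi/2,env.state()))
E
```

```text
(array([ 0.0006, -0.0075,  0.1393]), array([ 0.001,  0.   , -0.01 ]))
```

>>> carry_out --travel '[[0,-0.003,0.02],[0.0006,-0.006,0.05],[0.0006,-0.0075,0.08],[0.0006,-0.0075,0.1],[0.0006,-0.0075,0.11],[0.0006,-0.0075,0.115],[0.0006,-0.0075,0.115],[0.0006,-0.0075,0.115],[0.0006,-0.0075,0.115],[0.0006,-0.0075,0.115]]' --rotation '[[0,0,0],[0,0,-0.01],[0,0,-0.01],[0,0,-0.01],[0,0,-0.01],[0,0,-0.01],[0,0,-0.01],[0,0,-0.01],[0,0,-0.01],[0,0,-0.01]]'

```text
time: 7.7
ee_pos: [0.5538, 0.187, 0.0361]
orientation: [-0.0, 0.996, 0.094, 0.0]
ft_force: [-0.6, 1.0, -1.2]
opening: 0.0177
finger_force: 58.9
```

Run:
```python
from h import *
print(delta(rk(.0095,0),.0115,TH+np.pi/2,env.state()))
```

```text
(array([-0.0004,  0.0017,  0.0246]), array([-0.   , -0.001,  0.002]))
```

>>> carry_out --travel '[[0,0.001,0.012],[0,0.0015,0.02],[0,0.0015,0.0245],[0,0.0015,0.0245],[0,0.0015,0.0245],[0,0.0015,0.0245],[0,0.0015,0.0245],[0,0.0015,0.0245],[0,0.0015,0.0245],[0,0.0015,0.0245]]' --rotation '[[0,0,0],[0,0,0],[0,0,0],[0,0,0],[0,0,0],[0,0,0],[0,0,0],[0,0,0],[0,0,0],[0,0,0]]'

```text
time: 8.95
ee_pos: [0.5539, 0.1854, 0.0113]
orientation: [0.0, 0.996, 0.094, 0.0]
ft_force: [-0.7, -0.1, -1.2]
opening: 0.0181
finger_force: 58.9
```

>>> carry_out --travel '[[0,0,0],[0,0,0],[0,0,0],[0,0,0],[0,0,0],[0,0,-0.02],[0,0,-0.06],[0,0,-0.1],[0,0,-0.14],[0,0,-0.16]]' --rotation '[[0,0,0],[0,0,0],[0,0,0],[0,0,0],[0,0,0],[0,0,0],[0,0,0],[0,0,0],[0,0,0],[0,0,0]]' --gripper 0.045

```text
time: 10.2
ee_pos: [0.555, 0.1857, 0.1751]
orientation: [-0.001, 0.996, 0.094, 0.002]
ft_force: [-0.2, -0.1, -0.5]
opening: 0.0453
finger_force: 0.0
```

Run:
```python
from h import *
import pickle
st=env.state();im=env.read_camera("wrist")[:,:,::-1];cv2.imwrite("pics/w3.png",im);pickle.dump(st,open("w3.pkl","wb"))
# driver grasp: 35 mm from origin to handle end
w1=np.array([(.5552,-.3082),(.3839,-.3341)]);m=w1.mean(0);u=(w1[1]-w1[0])/np.linalg.norm(w1[1]-w1[0]);g=m+.035*u
print(g,np.arctan2(*(-u)[::-1]),delta(g,.2,np.arctan2(*(-u)[::-1])+np.pi/2,st))
```

```text
[ 0.43494333 -0.32638242] 0.15006013858719502 (array([-0.2138,  0.4804, -0.0262]), array([-0.001, -0.005,  0.039]))
```

View pics/w3.png

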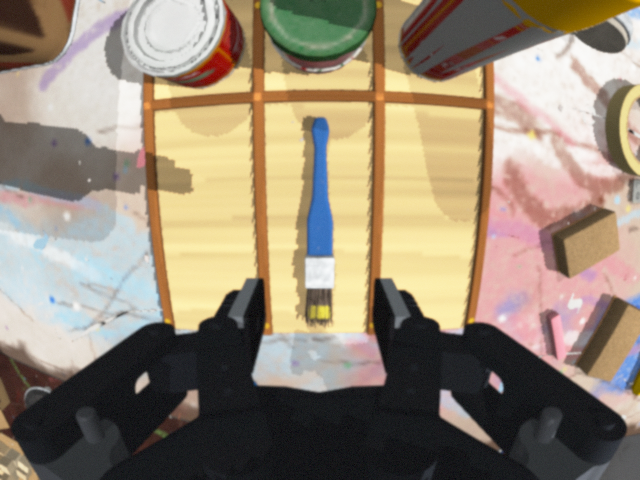

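The brush lies in the middle bay from (320,118) to (320,325). The bay's back rib is at row 98 and its front edge at row 333. I'll check the centring and move off to the driver.

Run:
```python
from h import *
import pickle;st=pickle.load(open("w3.pkl","rb"))
t,th,res=rackfit(onplane("wrist",[(149,104),(258,97),(378,97),(490,103)],.011,st),[(.111,y) for y in(.15,.05,-.05,-.15)]);print(t,th,res)
def rel(px,z):
    w=onplane("wrist",px,z,st)-t;return (w@np.array([[np.cos(th),-np.sin(th)],[np.sin(th),np.cos(th)]])).round(4)
print("brush in rack",rel([(320,118),(320,325)],.014),"front edge",rel([(320,333)],.006))
```

```text
[0.5443351  0.18305471] 0.19179391437691587 [0.00234409 0.0007226  0.00193656 0.00122997]
brush in rack [[ 0.0916 -0.0009]
 [-0.0917 -0.0005]] front edge [[-0.1049 -0.0005]]
```

>>> carry_out --travel '[[-0.015,0.035,-0.01],[-0.035,0.085,-0.026],[-0.06,0.135,-0.026],[-0.083,0.185,-0.026],[-0.105,0.235,-0.026],[-0.127,0.285,-0.026],[-0.149,0.335,-0.026],[-0.171,0.385,-0.026],[-0.194,0.435,-0.026],[-0.214,0.48,-0.026]]' --rotation '[[0,0,0],[0,0,0.005],[0,0,0.01],[0,0,0.015],[0,0,0.02],[0,0,0.025],[0,0,0.03],[0,0,0.035],[0,0,0.039],[0,0,0.039]]'

```text
time: 11.5
ee_pos: [0.4327, -0.3283, 0.1978]
orientation: [0.0, 0.997, 0.074, 0.0]
ft_force: [0.3, 0.2, -0.3]
opening: 0.0451
finger_force: 0.0
```

>>> carry_out --travel '[[0,0,0.0],[0,0,0],[0,0,0],[0,0,0],[0,0,0],[0,0,0],[0,0,0],[0,0,0],[0,0,0],[0,0,0]]' --rotation '[[0,0,0],[0,0,0],[0,0,0],[0,0,0],[0,0,0],[0,0,0],[0,0,0],[0,0,0],[0,0,0],[0,0,0]]' --gripper 0.05

```text
time: 12.75
ee_pos: [0.4338, -0.3263, 0.1973]
orientation: [0.0, 0.997, 0.075, 0.0]
ft_force: [0.3, 0.2, 0.6]
opening: 0.0498
finger_force: 0.0
```

Run:
```python
from h import *
import pickle
st=env.state();im=env.read_camera("wrist")[:,:,::-1];cv2.imwrite("pics/w4.png",im);pickle.dump(st,open("w4.pkl","wb"));print(st["ee_pos"],st["orientation"])
```

```text
[ 0.43382647 -0.32626061  0.19731079] [3.52250472e-05 9.97195492e-01 7.48408294e-02 2.33506883e-05]
```

View pics/w4.png

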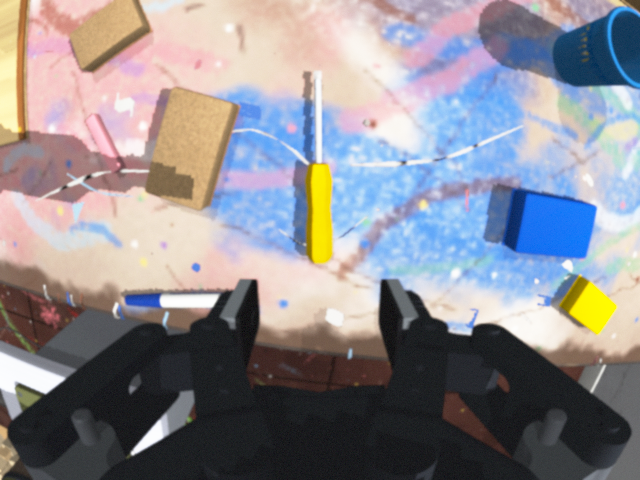

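Brush is centred to within 1 mm. Here the driver lies straight ahead: tip (319,71), handle from (318,165) to butt (320,263).

Run:
```python
from h import *
import pickle;st=pickle.load(open("w4.pkl","rb"))
d=onplane("wrist",[(319,71),(318,165),(320,263)],.012,st);print(d,np.linalg.norm(d[0]-d[2]),np.linalg.norm(d[1]-d[2]))
v=d[0]-d[2];u=v/np.linalg.norm(v);m=d[[0,2]].mean(0);g=m-.035*u;a=np.arctan2(u[1],u[0]);print(g,a)
print(delta(g,.005,a+np.pi/2,env.state()))
b=onplane("wrist",[(176,88),(240,101),(207,209),(148,194)],.03,st);print("blk",b,b.mean(0),np.linalg.norm(np.diff(b,axis=0),axis=1))
c=onplane("wrist",[(90,117),(117,166)],.0065,st);print("chalk",c,np.linalg.norm(c[0]-c[1]))
```

```text
[[ 0.55552976 -0.30843212]
 [ 0.47291889 -0.32002013]
 [ 0.38347129 -0.33537275]] 0.1741548574271668 0.09075558640412455
[ 0.43492184 -0.32731671] 0.15531725879208264
(array([0.001 , 0.0012, 0.1923]), array([ 0.   ,  0.   , -0.006]))
blk [[ 0.52587202 -0.1887032 ]
 [ 0.51904358 -0.24760866]
 [ 0.42358046 -0.2294312 ]
 [ 0.4297793  -0.171253  ]] [ 0.47456884 -0.20924901] [0.05929993 0.09717832 0.05850751]
chalk [[ 0.49585242 -0.08427718]
 [ 0.44864433 -0.12269056]] 0.06086206767617162
```

>>> carry_out --travel '[[0.001,0.001,0.03],[0.001,0.001,0.075],[0.001,0.001,0.12],[0.001,0.001,0.155],[0.001,0.001,0.175],[0.001,0.001,0.188],[0.001,0.001,0.192],[0.001,0.001,0.192],[0.001,0.001,0.192],[0.001,0.001,0.192]]' --rotation '[[0,0,0],[0,0,0],[0,0,-0.006],[0,0,-0.006],[0,0,-0.006],[0,0,-0.006],[0,0,-0.006],[0,0,-0.006],[0,0,-0.006],[0,0,-0.006]]'

```text
time: 14.05
ee_pos: [0.4353, -0.3274, 0.006]
orientation: [0.0, 0.997, 0.078, 0.0]
ft_force: [0.2, -0.5, -0.8]
opening: 0.0503
finger_force: 0.0
```

>>> carry_out --travel '[[0,0,0],[0,0,0],[0,0,0],[0,0,0],[0,0,0],[0,0,-0.02],[0,0,-0.06],[0,0,-0.1],[0,0,-0.14],[0,0,-0.145]]' --rotation '[[0,0,0],[0,0,0],[0,0,0],[0,0,0],[0,0,0],[0,0,0],[0,0,0],[0,0,0],[0,0,0],[0,0,0]]' --gripper 0.0

```text
time: 15.3
ee_pos: [0.4364, -0.3282, 0.154]
orientation: [0.002, 0.997, 0.078, 0.003]
ft_force: [0.3, -0.5, -0.7]
opening: 0.0216
finger_force: 59.2
```

Run:
```python
from h import *
print(delta(rk(-.035,.1),.15,TH+np.pi/2,env.state()))
```

```text
(array([ 0.1478, -0.5877,  0.0021]), array([ 0.004, -0.005, -0.032]))
```

>>> carry_out --travel '[[0.005,-0.02,0],[0.015,-0.06,0],[0.027,-0.107,0],[0.039,-0.155,0],[0.051,-0.204,0],[0.063,-0.252,0],[0.075,-0.3,0],[0.087,-0.348,0],[0.1,-0.396,0],[0.112,-0.444,0]]' --rotation '[[0,0,0],[0,0,-0.003],[0,0,-0.006],[0,0,-0.009],[0,0,-0.012],[0,0,-0.015],[0,0,-0.018],[0,0,-0.021],[0,0,-0.024],[0,0,-0.027]]'

```text
time: 16.55
ee_pos: [0.4744, 0.1315, 0.149]
orientation: [0.0, 0.996, 0.092, -0.002]
ft_force: [0.8, 0.1, -0.9]
opening: 0.0213
finger_force: 59.2
```

>>> carry_out --travel '[[0.011,-0.045,0],[0.022,-0.085,0],[0.03,-0.117,0],[0.035,-0.137,0],[0.036,-0.144,0],[0.036,-0.144,0],[0.036,-0.144,0],[0.036,-0.144,0],[0.036,-0.144,0],[0.036,-0.144,0]]' --rotation '[[0,0,-0.002],[0,0,-0.005],[0,0,-0.005],[0,0,-0.005],[0,0,-0.005],[0,0,-0.005],[0,0,-0.005],[0,0,-0.005],[0,0,-0.005],[0,0,-0.005]]'

```text
time: 17.8
ee_pos: [0.486, 0.2768, 0.1503]
orientation: [0.0, 0.996, 0.094, 0.0]
ft_force: [-0.1, 0.7, -1.1]
opening: 0.0215
finger_force: 59.2
```

Run:
```python
from h import *
import pickle
st=env.state();im=env.read_camera("wrist")[:,:,::-1];cv2.imwrite("pics/w5.png",im);pickle.dump(st,open("w5.pkl","wb"));print(st["ee_pos"],st["orientation"])
print(delta(rk(-.035,.1),.012,TH+np.pi/2,st))
```

```text
[0.48600007 0.2768225  0.15033551] [2.47153324e-05 9.95612794e-01 9.35690190e-02 4.40132931e-05]
(array([0.005 , 0.0025, 0.1383]), array([ 0., -0.,  0.]))
```

View pics/w5.png

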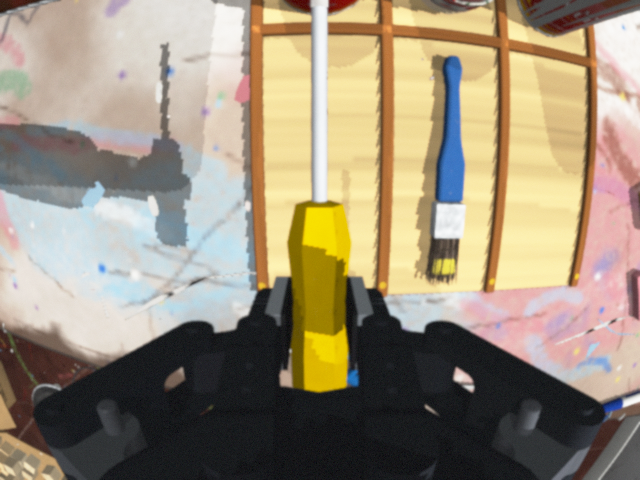

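The driver is held straight, its handle starting at (319,203), over the left bay. The bay's ribs are at (258,32) and (385,30) at the back.

Run:
```python
from h import *
import pickle;st=pickle.load(open("w5.pkl","rb"))
def fr(w,o,a): return (w-o)@np.array([[np.cos(a),-np.sin(a)],[np.sin(a),np.cos(a)]])
print(fr(onplane("wrist",[(319,203),(319,20),(320,388)],.156,st),st["ee_pos"][:2],TH))
print(fr(onplane("wrist",[(257,30),(387,29),(502,42),(262,290),(383,288)],.011,st),RK,TH))
```

```text
[[ 0.04005379 -0.00019195]
 [ 0.10885769 -0.00015977]
 [-0.04472262 -0.00071106]]
[[ 0.109       0.14909836]
 [ 0.11023462  0.05059178]
 [ 0.11110028 -0.04684188]
 [-0.0989493   0.14936592]
 [-0.09723241  0.0489409 ]]
```

>>> carry_out --travel '[[0.002,0.001,0.02],[0.005,0.0025,0.05],[0.005,0.0025,0.08],[0.005,0.0025,0.105],[0.005,0.0025,0.122],[0.005,0.0025,0.132],[0.005,0.0025,0.1375],[0.005,0.0025,0.1375],[0.005,0.0025,0.1375],[0.005,0.0025,0.1375]]' --rotation '[[0,0,0],[0,0,0],[0,0,0],[0,0,0],[0,0,0],[0,0,0],[0,0,0],[0,0,0],[0,0,0],[0,0,0]]'

```text
time: 19.1
ee_pos: [0.4916, 0.2757, 0.0133]
orientation: [-0.0, 0.996, 0.094, 0.0]
ft_force: [-0.4, -0.3, -0.9]
opening: 0.0216
finger_force: 59.2
```

>>> carry_out --travel '[[0,0,0],[0,0,0],[0,0,0],[0,0,0],[0,0,0],[0,0,-0.02],[0,0,-0.06],[0,0,-0.1],[0,0,-0.14],[0,0,-0.16]]' --rotation '[[0,0,0],[0,0,0],[0,0,0],[0,0,0],[0,0,0],[0,0,0],[0,0,0],[0,0,0],[0,0,0],[0,0,0]]' --gripper 0.045

```text
time: 20.35
ee_pos: [0.4923, 0.2759, 0.1765]
orientation: [-0.001, 0.996, 0.094, 0.002]
ft_force: [0.5, -0.8, -0.7]
opening: 0.0452
finger_force: 0.0
```

Run:
```python
from h import *
st=env.state();im=env.read_camera("wrist")[:,:,::-1];cv2.imwrite("pics/w6.png",im)
m=cv2.inRange(cv2.cvtColor(im,cv2.COLOR_BGR2HSV),(18,150,70),(32,255,255));m[:, :200]=0;m[:,400:]=0
k=biggest(m);w=onplane("wrist",k[:,0,:].astype(float),.017,st)-RK
w=w@np.array([[np.cos(TH),-np.sin(TH)],[np.sin(TH),np.cos(TH)]]);print(cv2.minAreaRect((w*1000).astype(np.float32)), "expect x -40, y 100")
b=np.array([(.5259,-.1887),(.5190,-.2476),(.4236,-.2294),(.4298,-.1713)]);
v=b[0]+b[1]-b[2]-b[3];a=np.arctan2(v[1],v[0]);print(a,delta(b.mean(0),.2,a+np.pi/2,st))
```

```text
((-41.17180252075195, 99.72047424316406), (24.607912063598633, 92.3370132446289), 89.52296447753906) expect x -40, y 100
-0.18380259989495523 (array([-0.1077,  0.4733, -0.0247]), array([-0.002, -0.004,  0.371]))
```

The driver is centred to about 1 mm. Next is the block.

>>> carry_out --travel '[[-0.008,0.035,-0.01],[-0.02,0.085,-0.025],[-0.03,0.135,-0.025],[-0.042,0.185,-0.025],[-0.053,0.235,-0.025],[-0.065,0.285,-0.025],[-0.076,0.335,-0.025],[-0.088,0.385,-0.025],[-0.099,0.435,-0.025],[-0.108,0.473,-0.025]]' --rotation '[[0,0,0.03],[0,0,0.07],[0,0,0.11],[0,0,0.15],[0,0,0.19],[0,0,0.23],[0,0,0.27],[0,0,0.31],[0,0,0.35],[0,0,0.371]]' --gripper 0.085

```text
time: 21.65
ee_pos: [0.4729, -0.2118, 0.1985]
orientation: [0.0, 0.996, -0.093, 0.0]
ft_force: [0.8, 0.7, 0.0]
opening: 0.085
finger_force: 0.0
```

>>> carry_out --travel '[[0,0,0],[0,0,0],[0,0,0],[0,0,0],[0,0,0],[0,0,0],[0,0,0],[0,0,0],[0,0,0],[0,0,0]]' --rotation '[[0,0,0],[0,0,0],[0,0,0],[0,0,0],[0,0,0],[0,0,0],[0,0,0],[0,0,0],[0,0,0],[0,0,0]]'

```text
time: 22.9
ee_pos: [0.4735, -0.2093, 0.1978]
orientation: [0.0, 0.996, -0.091, 0.0]
ft_force: [0.3, 0.3, 0.1]
opening: 0.085
finger_force: 0.0
```

Run:
```python
from h import *
import pickle
st=env.state();im=env.read_camera("wrist")[:,:,::-1];cv2.imwrite("pics/w7.png",im);pickle.dump(st,open("w7.pkl","wb"));print(st["ee_pos"],st["orientation"])
```

```text
[ 0.47350284 -0.20932733  0.19781103] [ 2.88304379e-05  9.95805266e-01 -9.14979278e-02  3.41062168e-05]
```

View pics/w7.png

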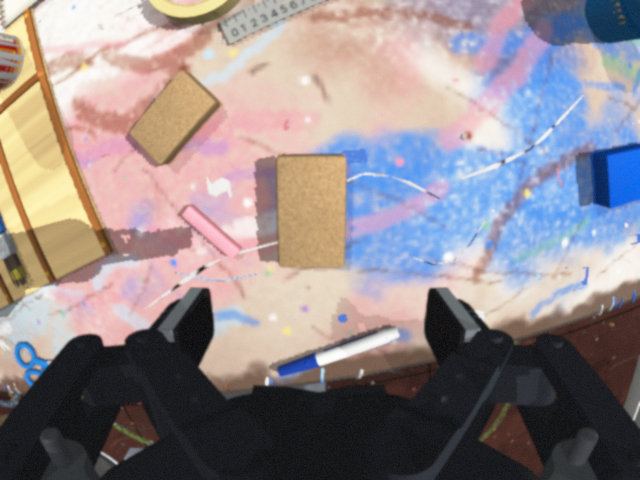

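The block top's corners are (278,155), (346,155), (346,267) and (278,266). The chalk runs from (187,209) to (236,250).

Run:
```python
from h import *
import pickle;st=pickle.load(open("w7.pkl","rb"))
b=onplane("wrist",[(278,155),(346,155),(346,267),(278,266)],.03,st);print(b,b.mean(0),np.linalg.norm(np.diff(b,axis=0),axis=1))
v=b[0]+b[1]-b[2]-b[3];a=np.arctan2(v[1],v[0]);print(a,delta(b.mean(0),.002,a+np.pi/2,env.state()))
```

```text
[[ 0.52843266 -0.18566271]
 [ 0.51799744 -0.24116695]
 [ 0.42116465 -0.22484328]
 [ 0.43305549 -0.16559681]] [ 0.47516256 -0.20431744] [0.05647668 0.09819904 0.06042794]
-0.18710748146238923 (array([ 0.0007, -0.0052,  0.1958]), array([ 0.   , -0.   ,  0.004]))
```

>>> carry_out --travel '[[0.001,-0.004,0.03],[0.001,-0.0045,0.075],[0.001,-0.0045,0.12],[0.001,-0.0045,0.15],[0.001,-0.0045,0.17],[0.001,-0.0045,0.182],[0.001,-0.0045,0.19],[0.001,-0.0045,0.195],[0.001,-0.0045,0.195],[0.001,-0.0045,0.195]]' --rotation '[[0,0,0],[0,0,0],[0,0,0],[0,0,0],[0,0,0],[0,0,0],[0,0,0],[0,0,0],[0,0,0],[0,0,0]]'

```text
time: 24.2
ee_pos: [0.4756, -0.2052, 0.0033]
orientation: [0.0, 0.996, -0.091, 0.0]
ft_force: [0.1, -0.3, 0.1]
opening: 0.0851
finger_force: 0.0
```

>>> carry_out --travel '[[0,0,0],[0,0,0],[0,0,0],[0,0,0],[0,0,0],[0,0,-0.02],[0,0,-0.06],[0,0,-0.1],[0,0,-0.14],[0,0,-0.15]]' --rotation '[[0,0,0],[0,0,0],[0,0,0],[0,0,0],[0,0,0],[0,0,0],[0,0,0],[0,0,0],[0,0,0],[0,0,0]]' --gripper 0.03

```text
time: 25.45
ee_pos: [0.4764, -0.2056, 0.155]
orientation: [0.001, 0.996, -0.091, 0.002]
ft_force: [0.3, -0.8, -0.7]
opening: 0.0597
finger_force: 64.8
```

Run:
```python
from h import *
print(delta(rk(0,-.1),.15,TH+np.pi/2,env.state()))
```

```text
(array([ 0.0321, -0.3017,  0.0049]), array([ 0.002, -0.004, -0.37 ]))
```

>>> carry_out --travel '[[0.002,-0.015,0.0],[0.006,-0.05,0.0],[0.01,-0.09,0.0],[0.014,-0.13,0.0],[0.018,-0.17,0.0],[0.022,-0.21,0.0],[0.026,-0.25,0],[0.03,-0.28,0],[0.032,-0.297,0],[0.032,-0.302,0]]' --rotation '[[0,0,-0.02],[0,0,-0.06],[0,0,-0.11],[0,0,-0.16],[0,0,-0.21],[0,0,-0.26],[0,0,-0.31],[0,0,-0.35],[0,0,-0.37],[0,0,-0.37]]'

```text
time: 26.7
ee_pos: [0.5611, 0.0872, 0.1516]
orientation: [-0.0, 0.996, 0.094, -0.001]
ft_force: [-0.2, -0.5, -0.3]
opening: 0.0596
finger_force: 64.7
```

>>> carry_out --travel '[[0,0,0.01],[0,0,0.04],[0,0,0.07],[0,0,0.08],[0,0,0.08],[0,0,0.08],[0,0,0.08],[0,0,0.08],[0,0,0.08],[0,0,0.08]]' --rotation '[[0,0,0],[0,0,0],[0,0,0],[0,0,0],[0,0,0],[0,0,0],[0,0,0],[0,0,0],[0,0,0],[0,0,0]]'

```text
time: 27.95
ee_pos: [0.5618, 0.0861, 0.0729]
orientation: [0.0, 0.996, 0.093, 0.0]
ft_force: [0.3, 0.1, -0.4]
opening: 0.0596
finger_force: 64.7
```

Run:
```python
from h import *
import pickle
st=env.state();im=env.read_camera("wrist")[:,:,::-1];cv2.imwrite("pics/w8.png",im);pickle.dump(st,open("w8.pkl","wb"));print(st["ee_pos"],st["orientation"])
print(delta(rk(0,-.1),.0095,TH+np.pi/2,st))
```

```text
[0.56181312 0.08608999 0.07288713] [3.19612668e-05 9.95635289e-01 9.33293392e-02 6.81829098e-05]
(array([0.001 , 0.001 , 0.0634]), array([ 0., -0., -0.]))
```

View pics/w8.png

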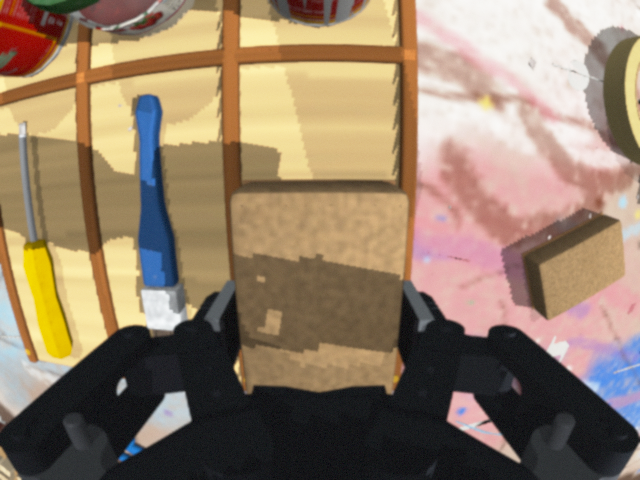

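The block is held square. Its front top edge runs along row 192 from (235,192) to (405,192), and its bay's ribs are at (231,57) and (409,55).

Run:
```python
from h import *
import pickle;st=pickle.load(open("w8.pkl","rb"))
def fr(w,o,a): return (w-o)@np.array([[np.cos(a),-np.sin(a)],[np.sin(a),np.cos(a)]])
print(fr(onplane("wrist",[(236,192),(320,192),(405,192)],.0996,st),st["ee_pos"][:2],TH))
print(fr(onplane("wrist",[(231,57),(409,55),(81,76)],.011,st),RK,TH), "expect .111,-.05/-.15/.05")
```

```text
[[ 0.0475872   0.02620058]
 [ 0.04735843 -0.00049077]
 [ 0.04759894 -0.02756337]]
[[ 0.10981954 -0.05086131]
 [ 0.11112071 -0.14886923]
 [ 0.11112421  0.04921374]] expect .111,-.05/-.15/.05
```

>>> carry_out --travel '[[0.001,0.001,0.015],[0.001,0.001,0.035],[0.001,0.001,0.05],[0.001,0.001,0.058],[0.001,0.001,0.062],[0.001,0.001,0.0632],[0.001,0.001,0.0632],[0.001,0.001,0.0632],[0.001,0.001,0.0632],[0.001,0.001,0.0632]]' --rotation '[[0,0,0],[0,0,0],[0,0,0],[0,0,0],[0,0,0],[0,0,0],[0,0,0],[0,0,0],[0,0,0],[0,0,0]]'

```text
time: 29.25
ee_pos: [0.5631, 0.0853, 0.0097]
orientation: [0.0, 0.996, 0.093, 0.0]
ft_force: [0.2, -0.3, -0.9]
opening: 0.0592
finger_force: 64.7
```

>>> carry_out --travel '[[0,0,0],[0,0,0],[0,0,0],[0,0,0],[0,0,-0.01],[0,0,-0.03],[0,0,-0.07],[0,0,-0.11],[0,0,-0.15],[0,0,-0.16]]' --rotation '[[0,0,0],[0,0,0],[0,0,0],[0,0,0],[0,0,0],[0,0,0],[0,0,0],[0,0,0],[0,0,0],[0,0,0]]' --gripper 0.075

```text
time: 30.5
ee_pos: [0.5647, 0.0854, 0.1736]
orientation: [-0.0, 0.996, 0.093, 0.003]
ft_force: [0.4, -0.0, 0.5]
opening: 0.0749
finger_force: 0.0
```

Run:
```python
from h import *
import pickle
st=env.state();im=env.read_camera("wrist")[:,:,::-1];cv2.imwrite("pics/w9.png",im);pickle.dump(st,open("w9.pkl","wb"))
s7=pickle.load(open("w7.pkl","rb"));i7=cv2.imread("pics/w7.png");h=cv2.cvtColor(i7,cv2.COLOR_BGR2HSV);print(h[231,212])
m=cv2.inRange(h,(165,50,90),(180,255,255));m2=m.copy();m2[:190]=0;m2[270:]=0;m2[:,:170]=0;m2[:,260:]=0
m2=cv2.morphologyEx(m2,cv2.MORPH_OPEN,np.ones((3,3)));k=biggest(m2);w=onplane("wrist",k[:,0,:].astype(float),.010,s7)
r=cv2.minAreaRect((w*1000).astype(np.float32));print(r)
box=onplane("wrist",[(187,209),(236,250)],.013,s7);print(box,box.mean(0))
a=np.arctan2(*(box[0]-box[1])[::-1]);print(a,delta(box.mean(0),.15,a+np.pi/2,st))
```

```text
[172  54 253]
((471.1600036621094, -106.3590316772461), (86.7391128540039, 51.62432098388672), 74.44071960449219)
[[ 0.49704615 -0.08884256]
 [ 0.44970811 -0.1263564 ]] [ 0.47337713 -0.10759948]
0.6701308667441847 (array([-0.1257,  0.1727,  0.0228]), array([ 0.002, -0.006, -0.484]))
```

View pics/w9.png

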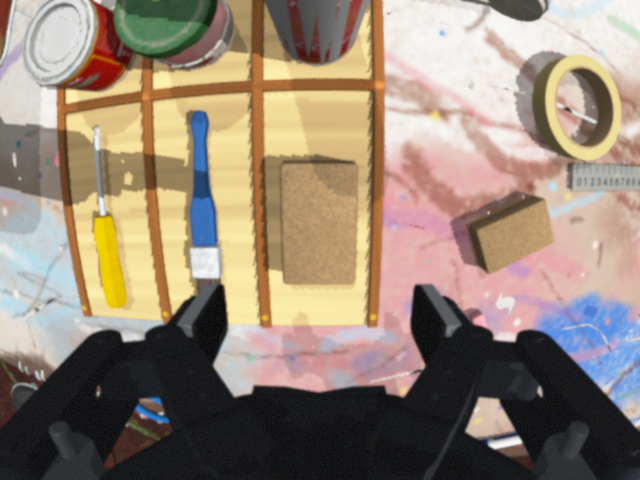

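The block sits centred in the right bay, with its top at (282..357,160..284). Now the chalk.

>>> carry_out --travel '[[-0.01,0.015,0.0],[-0.03,0.04,0.005],[-0.05,0.07,0.01],[-0.075,0.1,0.015],[-0.095,0.13,0.02],[-0.115,0.155,0.023],[-0.126,0.173,0.023],[-0.126,0.173,0.023],[-0.126,0.173,0.023],[-0.126,0.173,0.023]]' --rotation '[[0,0,-0.04],[0,0,-0.12],[0,0,-0.2],[0,0,-0.28],[0,0,-0.36],[0,0,-0.44],[0,0,-0.5],[0,0,-0.5],[0,0,-0.5],[0,0,-0.5]]' --gripper 0.04

```text
time: 31.8
ee_pos: [0.4718, -0.1067, 0.1465]
orientation: [-0.0, 0.941, 0.338, 0.0]
ft_force: [0.1, -0.0, 0.2]
opening: 0.04
finger_force: 0.0
```

Run:
```python
from h import *
import pickle
st=env.state();im=env.read_camera("wrist")[:,:,::-1];cv2.imwrite("pics/w10.png",im);pickle.dump(st,open("w10.pkl","wb"));print(st["ee_pos"],st["orientation"])
s9=pickle.load(open("w9.pkl","rb"))
b=onplane("wrist",[(282,159),(356,160),(357,285),(283,283)],.036,s9);print("block",b.mean(0),rk(0,-.1),np.linalg.norm(np.diff(b,axis=0),axis=1))
```

```text
[ 0.47184654 -0.10666576  0.14651932] [-2.46317550e-04  9.41321827e-01  3.37510124e-01  2.70849768e-04]
block [0.56331089 0.08471012] [0.5629912  0.08524336] [0.05562361 0.1005742  0.06032723]
```

View pics/w10.png

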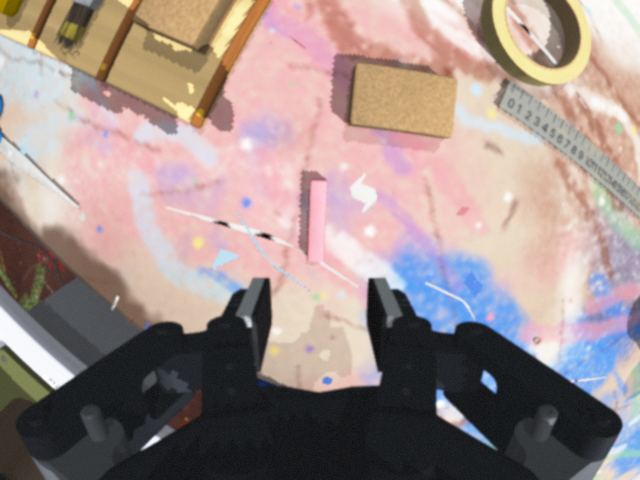

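The chalk's top runs from (319,181) to (316,262), between the open fingers.

Run:
```python
from h import *
import pickle;st=pickle.load(open("w10.pkl","rb"))
d=onplane("wrist",[(319,181),(316,262)],.012,st);print(d,d.mean(0),np.linalg.norm(d[0]-d[1]))
a=np.arctan2(*(d[0]-d[1])[::-1]);print(a,delta(d.mean(0),.003,a+np.pi/2,env.state()))
```

```text
[[ 0.49615792 -0.08654379]
 [ 0.44540131 -0.12526873]] [ 0.47077962 -0.10590626] 0.06384242616039824
0.6517400764604511 (array([-0.0003, -0.0013,  0.1435]), array([-0.   , -0.001,  0.037]))
```

>>> carry_out --travel '[[0,-0.001,0.02],[0,-0.001,0.055],[0,-0.001,0.09],[0,-0.001,0.115],[0,-0.001,0.13],[0,-0.001,0.139],[0,-0.001,0.1425],[0,-0.001,0.1425],[0,-0.001,0.1425],[0,-0.001,0.1425]]' --rotation '[[0,0,0.02],[0,0,0.037],[0,0,0.037],[0,0,0.037],[0,0,0.037],[0,0,0.037],[0,0,0.037],[0,0,0.037],[0,0,0.037],[0,0,0.037]]'

```text
time: 33.1
ee_pos: [0.471, -0.1075, 0.0045]
orientation: [0.0, 0.948, 0.319, 0.0]
ft_force: [0.5, 0.2, 1.0]
opening: 0.0402
finger_force: 0.0
```

>>> carry_out --travel '[[0,0,0],[0,0,0],[0,0,0],[0,0,0],[0,0,0],[0,0,-0.02],[0,0,-0.06],[0,0,-0.1],[0,0,-0.11],[0,0,-0.11]]' --rotation '[[0,0,0],[0,0,0],[0,0,0],[0,0,0],[0,0,0],[0,0,0],[0,0,0],[0,0,0],[0,0,0],[0,0,0]]' --gripper 0.0

```text
time: 34.35
ee_pos: [0.4708, -0.1074, 0.1142]
orientation: [0.0, 0.948, 0.319, 0.0]
ft_force: [-0.4, -0.2, -1.1]
opening: 0.0108
finger_force: 58.7
```

Run:
```python
from h import *
print(delta(rk(0,-.1),.115,TH+np.pi/2,env.state()))
```

```text
(array([ 0.1899, -0.0977, -0.0007]), array([ 0.   , -0.001,  0.463]))
```

>>> carry_out --travel '[[0.01,-0.005,0],[0.035,-0.018,0],[0.07,-0.036,0],[0.105,-0.054,0],[0.14,-0.072,0],[0.165,-0.086,0],[0.183,-0.095,0],[0.19,-0.098,0],[0.19,-0.098,0],[0.19,-0.098,0]]' --rotation '[[0,0,0.04],[0,0,0.11],[0,0,0.18],[0,0,0.26],[0,0,0.33],[0,0,0.4],[0,0,0.463],[0,0,0.463],[0,0,0.463],[0,0,0.463]]'

```text
time: 35.6
ee_pos: [0.562, 0.084, 0.1137]
orientation: [0.001, 0.996, 0.093, -0.001]
ft_force: [0.3, 0.0, -1.0]
opening: 0.0111
finger_force: 58.6
```

Run:
```python
from h import *
import pickle
st=env.state();im=env.read_camera("wrist")[:,:,::-1];cv2.imwrite("pics/w11.png",im);pickle.dump(st,open("w11.pkl","wb"));print(st["ee_pos"],st["orientation"])
print(delta(rk(0,-.1),.0415,TH+np.pi/2,st))
```

```text
[0.56197033 0.08400934 0.11365831] [ 5.64292912e-04  9.95697162e-01  9.26625560e-02 -7.02758277e-04]
(array([ 0.0013, -0.0011,  0.0722]), array([ 0.001,  0.002, -0.001]))
```

View pics/w11.png

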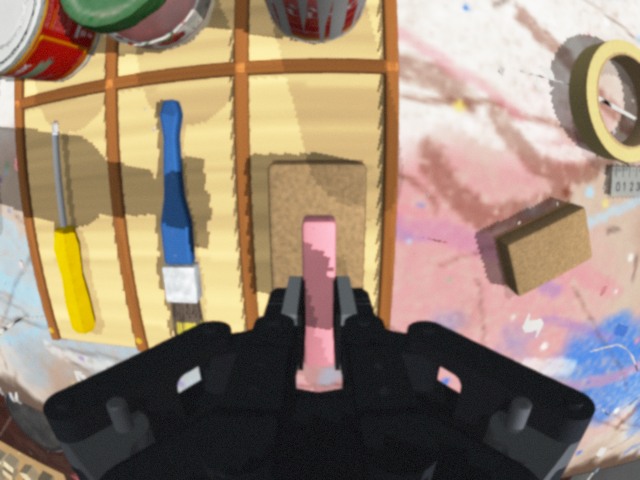

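The chalk is held straight and centred above the block. Lowering it on.

>>> carry_out --travel '[[0.001,-0.001,0.015],[0.0013,-0.001,0.035],[0.0013,-0.001,0.053],[0.0013,-0.001,0.064],[0.0013,-0.001,0.07],[0.0013,-0.001,0.0722],[0.0013,-0.001,0.0722],[0.0013,-0.001,0.0722],[0.0013,-0.001,0.0722],[0.0013,-0.001,0.0722]]' --rotation '[[0,0,0],[0,0,0],[0,0,0],[0,0,0],[0,0,0],[0,0,0],[0,0,0],[0,0,0],[0,0,0],[0,0,0]]'

```text
time: 36.9
ee_pos: [0.5639, 0.0869, 0.0421]
orientation: [0.0, 0.996, 0.093, 0.0]
ft_force: [0.3, 0.1, 0.2]
opening: 0.011
finger_force: 58.6
```

Run:
```python
from h import *
print(delta(rk(0,-.1),.041,TH+np.pi/2,env.state()))
```

```text
(array([-0.0012,  0.0015,  0.0011]), array([ 0., -0., -0.]))
```

>>> carry_out --travel '[[-0.001,0.0015,-0.001],[-0.001,0.0015,-0.001],[-0.001,0.0015,0.0],[-0.001,0.0015,0.001],[-0.001,0.0015,0.001],[-0.001,0.0015,0.001],[-0.001,0.0015,0.001],[-0.001,0.0015,0.001],[-0.001,0.0015,0.001],[-0.001,0.0015,0.001]]' --rotation '[[0,0,0],[0,0,0],[0,0,0],[0,0,0],[0,0,0],[0,0,0],[0,0,0],[0,0,0],[0,0,0],[0,0,0]]'

```text
time: 38.15
ee_pos: [0.563, 0.0852, 0.0409]
orientation: [0.0, 0.996, 0.093, -0.0]
ft_force: [0.3, -0.0, -0.2]
opening: 0.011
finger_force: 58.6
```

>>> carry_out --travel '[[0,0,0],[0,0,0],[0,0,0],[0,0,0],[0,0,-0.01],[0,0,-0.03],[0,0,-0.06],[0,0,-0.1],[0,0,-0.14],[0,0,-0.15]]' --rotation '[[0,0,0],[0,0,0],[0,0,0],[0,0,0],[0,0,0],[0,0,0],[0,0,0],[0,0,0],[0,0,0],[0,0,0]]' --gripper 0.04

```text
time: 39.4
ee_pos: [0.5646, 0.0853, 0.1941]
orientation: [-0.0, 0.996, 0.093, 0.003]
ft_force: [0.9, 0.6, -1.2]
opening: 0.0402
finger_force: 0.0
```

Run:
```python
from h import *
st=env.state();im=env.read_camera("wrist")[:,:,::-1];cv2.imwrite("pics/w12.png",im);print(st["ee_pos"])
import pickle;pickle.dump(st,open("w12.pkl","wb"))
```

```text
[0.56462228 0.085279   0.19407018]
```

View pics/w12.png

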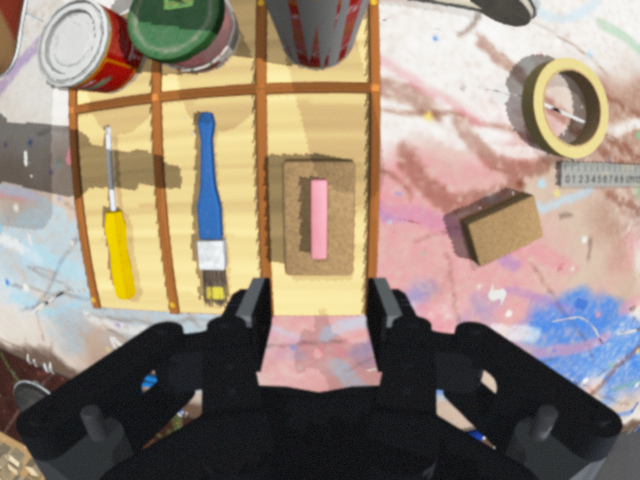

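The chalk lies in the middle of the block top (chalk centre (319,219), block centre (319,217)). All the tools are in their bays and the containers are still standing, so I'm handing in.

```bash
python3 -c "
from rig import env
print(env.hand_in())"
```

```text
the job is handed in; nothing more can be done
None
```

The job is handed in at about 39 s: brush in front of the jar, screwdriver in front of the tin, and sanding block in front of the spray can with the chalk on its top. The last picture showed everything in place and the containers standing.

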